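# Present the notched label end of a chamber slide to the slide reader

## Task

Pick up the small two-well chamber slide and find its label end: both ends are frosted alike, but only the label end has a small square notch in one corner. Keeping the slide level, label face and wells up, push that end gently and straight into the slot of the slide reader until the sprung stop inside is pressed well past half of its travel, and finish while still holding the slide there, because the stop pushes it out again if it is let go. Leave the specimen tube, the beaker and the amber bottle standing where they are.

Things in the scene. Friction and masses are not known exactly. Their poses are not given: they have to be found in the camera images.
- slide: frosted-end glass slide 76 (x) x 26 (y) x 4 mm, about 30 g, lying face up at any heading. Two-well chamber on its middle, 34 x 22 mm, 4 to 16 mm above the underside: grip it there, closing along y. Both bare ends 21 mm, alike but for a 9 x 9 mm square notch in the corner at +x, +y (left corner, looking along +x from above). Origin: centre of underside; x to the notched label end, z up
- notched_end (a point): middle of the slide's notched end edge: 38 mm from the slide's origin along its x, 2 mm above the underside
- reader: slide reader fixed on the bench: white and grey box 105 deep, 96 wide, 60 mm high, black bezel round the slot in its front. Origin on its underside; x points from the front into the reader: the slide goes in along +x, its own x the same way. In the slot a 4 mm pin stands at the +y side, where the notch comes; a square corner is held off by it, so the sprung stop stays free
- slot_mouth (a point): middle of the slot's opening at the front of the bezel, 51 mm before the reader's origin, 34 mm above the bench; axes as the reader's. Opening 38 mm wide, 15 mm high, narrowing within 5 mm to a level channel 30 mm wide, 8.25 mm high (30 to 38.25 mm above the bench), ending in a wall 21 mm behind this point
- stop (a joint): sprung stop in the slot, a 7 mm rod: 0 free, 0.008 m fully pressed along the reader's +x. The slide's end meets it 12 mm behind the slot mouth; end 18 mm behind the mouth = pressed 6 mm (0.006). Push 1.5 N at first, 3.5 N fully pressed. The slide's chamber meets the bezel when the end is 21 mm in
- specimen_tube: bystander: upright specimen tube with red cap, 29 mm diameter, 66 mm high; origin centre of underside
- beaker: bystander: glass beaker, 55 mm diameter, 69 mm high; origin centre of underside
- amber_bottle: bystander: amber bottle with white cap, 48 mm diameter, 108 mm high; origin centre of underside

How it is judged:
On the way, in this order (a step that is already met when the one before it is completed fails the run):
1. the slide is gripped and lifted clear of the bench (height (world z) of slide above 0.02 m and contact force between the fingers and slide above 0.5 N), for 0.2 s.
2. the notched end is in the reader's slot (x of notched_end in the frame of slot_mouth between 0.006 and 0.025 m and y of notched_end in the frame of slot_mouth between -0.005 and 0.005 m and z of notched_end in the frame of slot_mouth between -0.005 and 0.005 m), for 0.1 s.
At the end, for the whole second after the job is handed in: slide held in the fingers, at rest, notched end in the slot (4 mm of its middle sideways and in height, 0.2 rad of straight, 0.15 rad of level, wells up), sprung stop pressed more than 4 of its 8 mm; bystanders upright within 20 mm of where they stood (value of joint stop above 0.004 m and x of notched_end in the frame of slot_mouth between 0.0145 and 0.0225 m and y of notched_end in the frame of slot_mouth between -0.004 and 0.004 m and z of notched_end in the frame of slot_mouth between -0.004 and 0.004 m and angle between the x axis of slide and the x axis of reader, either way round below 0.2 rad and angle between slide's own z axis and vertical below 0.15 rad and contact force between the fingers and slide above 0.5 N and linear speed of slide below 0.02 m/s and distance of each of specimen_tube, beaker, amber_bottle from where it was at the start of the episode below 0.02 m and angle between each of specimen_tube, beaker, amber_bottle's own z axis and vertical below 0.2 rad); the arm keeps its last pose, push and grip.
It fails at once if the slide is tipped more than 0.4 rad from level (angle between slide's own z axis and vertical above 0.4 rad).
It fails at once if the slide is pushed against the reader with more than 20 N (contact force between slide and reader above 20 N).
It fails at once if a bystander is moved or knocked over (distance of any of specimen_tube, beaker, amber_bottle from where it was at the start of the episode above 0.02 m or angle between any of specimen_tube, beaker, amber_bottle's own z axis and vertical above 0.4 rad).
It also fails if it takes over 40 s, if anything falls off the work surface, if the arm or the gripper's body presses on something with over 40 N, if the wrist force passes 120 N, or if a joint passes its speed limit or range.

## Robot

A 6-joint arm with a two-finger parallel gripper is mounted at the origin on a cart in front of the work surface, level with it; the furniture and walls round the work are solid. World frame = base frame: x ahead of the robot, y to its left, z up, the work surface at z = 0. Lengths are in m, angles in rad, forces in N, time in s.
With the tool pointing down it reaches from about 0.275 to 1 m from the base axis. Payload 8.4 kg.
Tool frame: the origin (TCP) lies midway between the tips of the shut fingers; the grasp point (between the pads) lies 19 mm behind it; z points along the fingers, y is the line along which they close (so a half turn about z gives the same grasp; the last joint's range is limited). The gripper opens to 85 mm and grips with 20 to 120 N. Pads are 22 mm wide; open, the fingers measure 114 mm over their backs; the gripper's body (76 mm by 85 mm) begins 54 mm behind the grasp point. The pads swing forward as they close: fully open they stand 13 mm farther back than shut.
Start: joints at [1.204, 0.353, 1.633, -0, 1.155, -0.002], TCP at [0.223, 0.584, 0.231] pointing down, gripper open.
Joint ranges: [-2.63, 2.63], [-0.92, 2.1], [0.06, 2.66], [-1.3, 4.44], [0, 2.69], [-3.02, 3.02]. Speed limits (rad/s): [2.22, 2.22, 2.79, 3.14, 3.14, 3.14].

## Interface

Orientations are given as a unit quaternion [x, y, z, w].
In Python, from workcell import bot, claw, kinematics, optics, ticket, spotter gives the robot as it stands. Calls block until the motion is done:
- bot.reach(position, orientation): joint-space move of the TCP to a pose.
- bot.servo_line(position, ori=None, velocity=0.15): straight line of the TCP; ori=None keeps the orientation; velocity is the mean speed in m/s.
- bot.goto_joints(angles): joint-space move.
- claw.move_gripper(opening, strength=None): finger opening in m; strength is the grip in N (None keeps the last); returns when the fingers have stopped.
- bot.dwell(seconds).
- kinematics.solve_ik(position, orientation): joint angles nearest the present ones, or None.
- optics.read_camera(name): name is "side" or "top"; returns a dict with "frame" (480x640x3 uint8, red, green, blue), "intrinsics" (3x3 intrinsics, pixels), "view" (4x4, takes a point from world to camera coordinates). Camera axes: x right, y down, z forward; pixel columns grow to the right and rows downward; lengths in m; the calibration is good to about 2 mm. A picture is of the moment at which its call begins. There is no depth.
A pose or a line that the arm cannot do raises bot.IKError and nothing moves.
- ticket.hand_in(): hands the job in; it is judged then, once.
Trained networks look in a picture, given as the dict that the camera call returned (one of the last four; its "shot" number tells which), for a name from the list of things; names that differ only in an ending like _2 or _b are one class to them, and where a whole thing is asked for, a point or a joint stands for the part that bears it (a point fixed in the world has none). Each returns a list of dicts, best first, with "score" (0 to 1); they miss things now and then, are a little off and sometimes report something else, mostly with a low value. They report only what shows in the picture. A call takes as long as a camera call.
- spotter.silhouettes(picture, thing): "mask" (480x640 bool, what is visible of it) and "uv" ([column, row] in pixels, amid what is visible of it).
Readings, each from a call of its own:
- bot.read_time_s(): time.
- bot.read_joint_pos(): joint angles.
- bot.read_joint_vel(): joint speeds.
- bot.read_joint_efforts(): joint torques, N m.
- bot.read_position(): TCP position.
- bot.read_orientation(): TCP orientation.
- bot.read_wrist_force(): force on the tool from outside, world axes, zero at the start.
- bot.read_ft_torque(): the same for the moment, N m.
- bot.read_gripper_width(): finger opening in m.
- bot.read_grip_force(): force on a finger pad.
Only numpy, scipy, OpenCV 4.12 (cv2) and the standard library are available. Lean on these libraries where they do the work, as an engineer would, in place of code of your own. Each camera call takes 0.05 s, during which the arm holds its last target. There are 200 camera calls.

## Working session

There is one attempt and no reset: what is moved stays moved. The work goes in short steps, each a Python script; the robot and the scene stay as the last script left them, time stands still between calls to the robot, and variables do not carry over. Pictures are saved under pics/ and viewed, at most 10 in all, crops included, and the job is handed in when it is done.

```bash
mkdir -p pics; ls; python3 - <<'E'
from workcell import bot, optics, spotter
import cv2, numpy as np
for n in ("side","top"):
    p=optics.read_camera(n)
    cv2.imwrite(f"pics/{n}0.png",p["frame"][:,:,::-1])
    print(n,p["intrinsics"].tolist(),np.round(p["view"],4).tolist())
    np.savez(f"{n}0.npz",K=p["intrinsics"],V=p["view"],f=p["frame"])
    for t in ("slide","reader","specimen_tube","beaker","amber_bottle"):
        for d in spotter.silhouettes(p,t)[:2]:
            ys,xs=np.where(d["mask"]); print(t,round(d["score"],2),d["uv"],xs.min(),xs.max(),ys.min(),ys.max())
print(bot.read_time_s(),bot.read_orientation())
E
```

```text
pics
workcell.py
side [[566.0857819957489, 0.0, 319.7763761028145], [0.0, 566.0857819957489, 247.1119486102503], [0.0, 0.0, 1.0]] [[-0.9768, -0.214, 0.0051, 0.5527], [-0.1067, 0.4659, -0.8784, 0.074], [0.1856, -0.8586, -0.4779, 1.0298], [0.0, 0.0, 0.0, 1.0]]
slide 0.78 [369.4, 301.2] 348 390 292 308
reader 0.98 [311.7, 218.1] 285 342 198 245
specimen_tube 0.77 [308.5, 255.6] 299 314 237 274
beaker 0.59 [258.5, 272.5] 244 276 254 302
amber_bottle 0.92 [244.0, 243.5] 235 261 217 275
top [[524.8655001130977, 0.0, 319.14479859265083], [0.0, 524.8655001130977, 244.24922083647087], [0.0, 0.0, 1.0]] [[-0.0262, -0.9996, -0.0068, 0.0708], [-0.9828, 0.027, -0.1827, 0.5531], [0.1828, 0.0019, -0.9832, 1.1049], [0.0, 0.0, 0.0, 1.0]]
slide 0.89 [279.9, 299.2] 272 284 281 314
reader 0.91 [378.8, 226.6] 358 404 202 251
reader 0.52 [268.1, 214.6] 254 280 199 227
specimen_tube 0.73 [312.7, 236.2] 305 318 229 246
beaker 0.94 [267.4, 215.3] 254 279 199 227
amber_bottle 0.58 [301.1, 190.5] 291 311 178 205
0.6 [ 1.81391022e-01  9.83411052e-01  1.20799919e-05 -4.04812612e-06]
```

```bash
python3 - <<'E'
import cv2,numpy as np
t=np.load("top0.npz")["f"][:,:,::-1]; s=np.load("side0.npz")["f"][:,:,::-1]
a=cv2.resize(t[165:325,225:425],None,fx=4,fy=4-0.25,interpolation=cv2.INTER_CUBIC)
b=cv2.resize(s[190:320,220:400],None,fx=4.4,fy=4.4,interpolation=cv2.INTER_CUBIC)
cv2.imwrite("pics/a.png",a);cv2.imwrite("pics/b.png",b)
E
```

```text
(no output)
```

View pics/a.png

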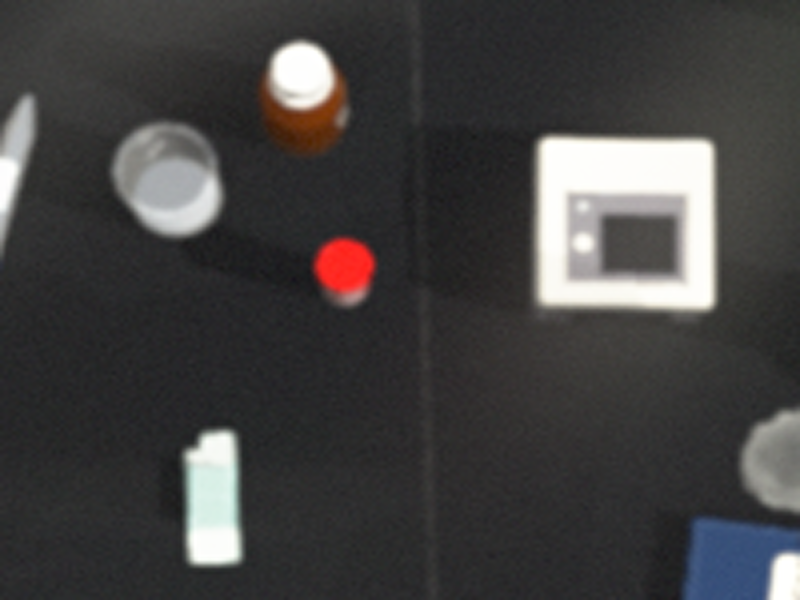

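View pics/b.png

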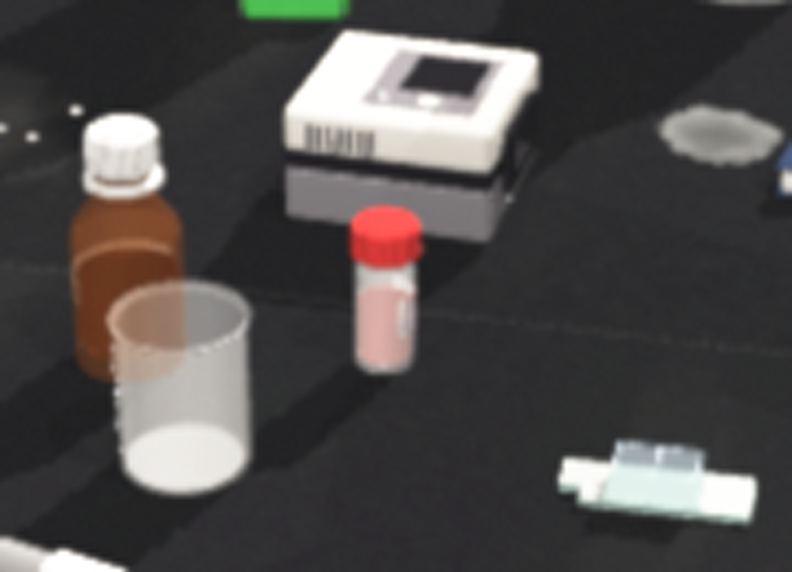

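The top view shows the notch at the slide's far-left corner (crop 190,447), so the label end already points roughly along +x. The reader's dark bezel and front face -x, towards the robot. The three bystanders stand clear of the line between them. Next I'll fit box models to the masks in both views.

```bash
cat > fit.py <<'E'
import numpy as np, cv2
from scipy.optimize import minimize
from workcell import optics, spotter
S=6
def box(x0,x1,y0,y1,z0,z1): return np.array([[x,y,z] for x in(x0,x1) for y in(y0,y1) for z in(z0,z1)])*1e-3
MODEL=dict(slide=[box(-38,29,-13,13,0,4),box(-38,38,-13,4,0,4),box(-17,17,-11,11,4,16)],
           reader=[box(-52.5,52.5,-48,48,0,60)],
           )
def proj(P,K,V):
    c=P@V[:3,:3].T+V[:3,3]; q=c@K.T; return q[:,:2]/q[:,2:]
def pose(P,p):
    x,y,a,z=p; c,s=np.cos(a),np.sin(a)
    return P@np.array([[c,-s,0],[s,c,0],[0,0,1]]).T+[x,y,z]
def render(th,p,K,V,roi):
    u0,v0,u1,v1=roi; im=np.zeros(((v1-v0)*S,(u1-u0)*S),np.uint8)
    for P in MODEL[th]:
        uv=(proj(pose(P,p),K,V)-[u0,v0]+.5)*S-.5
        h=cv2.convexHull(uv.astype(np.float32))
        cv2.fillConvexPoly(im,np.round(h*16).astype(np.int32),255,shift=4)
    return cv2.resize(im,(u1-u0,v1-v0),interpolation=cv2.INTER_AREA)/255.
def mask_of(pic,th):
    d=spotter.silhouettes(pic,th)
    if not d: return None
    m=d[0]["mask"]; ys,xs=np.where(m)
    return m,(xs.min()-8,ys.min()-8,xs.max()+9,ys.max()+9),d[0]["score"]
def fit(th,views,p0,fixz=None):
    # views: list of (K,V,target(float image),roi)
    def cost(q):
        p=np.array([q[0],q[1],q[2]/10,q[3] if fixz is None else fixz])
        return sum(np.sum((cv2.GaussianBlur(render(th,p,K,V,r)-t[r[1]:r[3],r[0]:r[2]],(0,0),1))**2) for K,V,t,r in views)
    q0=np.array([p0[0],p0[1],p0[2]*10,p0[3]]) 
    best=None
    for k in range(3):
        r=minimize(cost,q0,method="Nelder-Mead",options=dict(initial_simplex=q0+np.vstack([np.zeros(4),np.diag([.01,.01,1,.005])/(k+1)]),xatol=1e-5,fatol=1e-4,maxiter=400))
        q0=r.x
    return np.array([q0[0],q0[1],q0[2]/10,q0[3] if fixz is None else fixz]),r.fun
def backproj(uv,z,K,V):
    d=V[:3,:3].T@np.linalg.solve(K,[uv[0],uv[1],1.]); c=-V[:3,:3].T@V[:3,3]
    return c+d*(z-c[2])/d[2]
E
python3 - <<'E'
from fit import *
pics={n:optics.read_camera(n) for n in("top","side")}
for th,h in(("slide",.003),("reader",.03)):
    vs={}
    for n,p in pics.items():
        m,r,s=mask_of(p,th); vs[n]=(p["intrinsics"],p["view"],m.astype(float),r); np.save(f"{th}_{n}.npy",m)
    m=vs["top"][2]; ys,xs=np.where(m); g=backproj((xs.mean(),ys.mean()),h,*vs["top"][:2])
    for sel in(["top","side"],["top"],["side"]):
        for fz in((None,0.) if len(sel)==2 else (0.,)):
            print(th,sel,fz,*fit(th,[vs[k] for k in sel],[g[0],g[1],0,0.],fz))
E
```

```text
slide ['top', 'side'] None [0.44546109 0.15192893 0.02513766 0.00180293] 13.340846767983425
slide ['top', 'side'] 0.0 [0.44561555 0.15106649 0.02495414 0.        ] 24.724588801155
slide ['top'] 0.0 [0.4446624  0.15219498 0.03261493 0.        ] 2.1771980397608894
slide ['side'] 0.0 [0.44619071 0.14913292 0.01930646 0.        ] 8.723596592080098
reader ['top', 'side'] None [ 0.59586071 -0.08213755 -0.02752714  0.0016399 ] 191.89727406315131
reader ['top', 'side'] 0.0 [ 0.5962885  -0.08299067 -0.02765565  0.        ] 199.2441872520093
reader ['top'] 0.0 [ 0.59443732 -0.0822563  -0.0571279   0.        ] 60.83012606314172
reader ['side'] 0.0 [ 0.59863392 -0.08756886 -0.00078372  0.        ] 90.43645811810254
```

```bash
python3 - <<'E'
from fit import *
out=[]
for n,(u,v,w,h) in dict(top=(345,190,75,75),side=(275,185,75,75)).items():
    d=np.load(n+"0.npz"); f=cv2.cvtColor(d["f"],cv2.COLOR_RGB2BGR); k=8
    im=cv2.resize(f[v:v+h,u:u+w],None,fx=5.3,fy=5.3,interpolation=cv2.INTER_CUBIC)
    im=np.clip(im.astype(float)*1.6+15,0,255).astype(np.uint8)
    m=cv2.resize(np.load(f"reader_{n}.npy")[v:v+h,u:u+w].astype(np.uint8),im.shape[1::-1],interpolation=cv2.INTER_NEAREST)
    cv2.drawContours(im,cv2.findContours(m,0,1)[0],-1,(0,255,0),1)
    for p in([.5963,-.083,-.0277,0],):
        uv=((proj(pose(MODEL["reader"][0],p),d["K"],d["V"])-[u,v]+.5)*5.3-.5)
        for i in range(8):
            for j in range(i):
                if bin(i^j).count("1")==1: cv2.line(im,*[tuple(int(x) for x in np.round(uv[q])) for q in(i,j)],(0,0,255),1)
    out.append(im)
    if n=="top":
        g=d["f"].min(2); lid=cv2.connectedComponentsWithStats((g[v:v+h,u:u+w]>120).astype(np.uint8))
        i=1+np.argmax(lid[2][1:,4]); ys,xs=np.where(lid[1]==i); r=cv2.minAreaRect(np.c_[xs+u,ys+v].astype(np.float32)); print(r)
        B=cv2.boxPoints(r); W=np.array([backproj(b,.06,d["K"],d["V"]) for b in B]); print(W.round(4).tolist())
cv2.imwrite("pics/c.png",np.hstack(out)); print(np.hstack(out).shape)
E
```

```text
((380.9999694824219, 224.0), (43.99999237060547, 45.99999237060547), 0.0)
[[0.5446, -0.0309, 0.06], [0.6483, -0.0351, 0.06], [0.6455, -0.1325, 0.06], [0.542, -0.1268, 0.06]]
(398, 796, 3)
```

View pics/c.png

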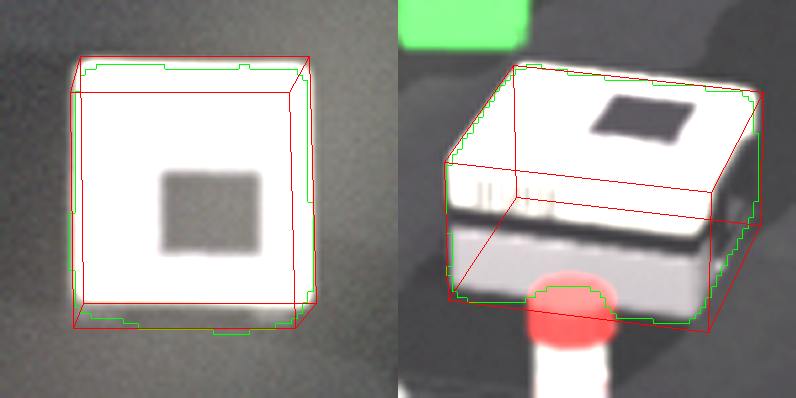

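The red model box matches the lid in both views, and the lower grey body is a bit smaller than the lid, which explains the residual. I'll refine the reader from sub-pixel lid edges, then refine the slide with a brightness target.

```bash
cat >> fit.py <<'E'
from scipy.ndimage import map_coordinates
from scipy.optimize import least_squares
def edge_pts(g,P,edge,K,V,side,n=25,lo=.12,hi=.88):
    """half-level crossings along normals of the projected edge (two 3d pts); returns offsets in px (outward +) """
    a,b=proj(np.array(edge),K,V); t=(b-a)/np.linalg.norm(b-a); nrm=np.array([t[1],-t[0]])
    cen=proj(np.array([P]),K,V)[0]
    if (a-cen)@nrm<0: nrm=-nrm
    s=np.arange(-4,4.01,.1); out=[]
    for l in np.linspace(lo,hi,n):
        c=a+l*(b-a); q=c+s[:,None]*nrm
        f=map_coordinates(g,[q[:,1],q[:,0]],order=1)
        th=(np.median(f[:10])+f[-10:].min())/2
        i=np.where((f[:-1]>=th)&(f[1:]<th))[0]
        if len(i) and f[:10].mean()>1.5*f[-10:].min(): out.append(c+nrm*s[i[np.argmin(abs(s[i]))]])
    return np.array(out).reshape(-1,2)
def lid_fit(views,p0,h=.06,L=.105,W=.096):
    # views: list of (gray,K,V,[edges among 'f','b','l','r'])
    c=lambda p:{k:pose(np.array(e),[p[0],p[1],p[2],h]) for k,e in dict(f=[[-L/2,-W/2,0],[-L/2,W/2,0]],b=[[L/2,-W/2,0],[L/2,W/2,0]],l=[[-L/2,W/2,0],[L/2,W/2,0]],r=[[-L/2,-W/2,0],[L/2,-W/2,0]]).items()}
    p=np.array(p0[:3],float)
    for _ in range(4):
        ob=[(k,K,V,edge_pts(g,[p[0],p[1],h],c(p)[k],K,V,k)) for g,K,V,ks in views for k in ks]
        def res(p):
            r=[]
            for k,K,V,q in ob:
                a,b=proj(c(p)[k],K,V); t=(b-a)/np.linalg.norm(b-a); r+=list((q-a)@[t[1],-t[0]])
            return np.array(r)
        s=least_squares(res,p,loss="soft_l1",f_scale=.5); p=s.x
    return p,{(i,o[0]):None for i,o in enumerate(ob)},[(o[0],len(o[3])) for o in ob],np.sqrt(np.mean(s.fun**2))
E
python3 - <<'E'
from fit import *
D={n:np.load(n+"0.npz") for n in("top","side")}
G={n:D[n]["f"].min(2).astype(float) for n in D}
T=lambda ks:(G["top"],D["top"]["K"],D["top"]["V"],ks); Sd=lambda ks:(G["side"],D["side"]["K"],D["side"]["V"],ks)
for nm,vs in dict(top=[T("fblr")],side=[Sd("fr")],both=[T("fblr"),Sd("fr")],topLR_sideF=[T("blr"),Sd("fr")]).items():
    r=lid_fit(vs,[.596,-.083,-.028]); print(nm,r[0].round(4),r[2],round(r[3],2))
# slide with soft brightness
for n in D: 
    m=np.load(f"slide_{n}.npy"); print(n,np.percentile(G[n][m],[10,50,90]),G[n][cv2.dilate(m.astype(np.uint8),np.ones((9,9)))==0].mean())
soft={n:np.clip((G[n]-35)/(120-35),0,1) for n in D}
for sel in(["top"],["side"],["top","side"]):
    vs=[]
    for n in sel:
        m=np.load(f"slide_{n}.npy"); ys,xs=np.where(m); vs.append((D[n]["K"],D[n]["V"],soft[n],(xs.min()-5,ys.min()-5,xs.max()+6,ys.max()+6)))
    print(sel,*fit("slide",vs,[.445,.152,.028,0],0.0 if len(sel)==1 else None))
E
```

```text
top [ 0.5952 -0.0813 -0.0474] [('f', 25), ('b', 25), ('l', 25), ('r', 25)] 0.64
side [ 0.5963 -0.0868 -0.0408] [('f', 25), ('r', 25)] 0.36
both [ 0.596  -0.0815 -0.0517] [('f', 25), ('b', 25), ('l', 25), ('r', 25), ('f', 25), ('r', 25)] 0.83
topLR_sideF [ 0.5945 -0.0815 -0.0498] [('b', 25), ('l', 25), ('r', 25), ('f', 25), ('r', 25)] 0.8
top [201.  221.  250.3] 135.30463604258736
side [157. 227. 253.] 121.42114598747587
['top'] [0.44511248 0.15285232 0.02269863 0.        ] 45.51270479850152
['side'] [0.44622205 0.14766846 0.01787784 0.        ] 36.453635234078135
['top', 'side'] [0.4452771  0.15254111 0.02252255 0.00341983] 78.5825760282308
```

```bash
cat > g.py <<'E'
from workcell import bot, claw, kinematics, optics, spotter, ticket
import numpy as np
def q(yaw): return [-np.sin(yaw/2),np.cos(yaw/2),0.,0.]
def f(): return np.round(bot.read_wrist_force(),2)
E
python3 - <<'E'
from g import *
yaw=.025; c,s=np.cos(yaw),np.sin(yaw)
x,y=.445-.003*c,.152-.003*s
claw.move_gripper(.085,30)
bot.reach([x,y,.16],q(yaw)); print(np.round(bot.read_joint_pos(),2))
bot.servo_line([x,y,.05],velocity=.12); claw.move_gripper(.05)
bot.servo_line([x,y,.0045],velocity=.05); print(f())
claw.move_gripper(.0,30); print(bot.read_gripper_width(),bot.read_grip_force(),f())
bot.servo_line([x,y,.12],velocity=.08); print(bot.read_gripper_width(),bot.read_grip_force(),f(),bot.read_time_s())
# carry to in front of the mouth, looking
ry=-.046; R=np.array([.5952,-.0815]); d=np.array([np.cos(ry),np.sin(ry)])
o=R-d*(.051+.038+.030+.003)   # TCP with slide end 30 mm before the mouth
bot.reach([*o,.12],q(ry)); bot.servo_line([*o,.0365],velocity=.06); print(o,bot.read_position(),f(),bot.read_time_s())
import cv2
for n in("top","side"):
    p=optics.read_camera(n); np.savez(n+"1.npz",K=p["intrinsics"],V=p["view"],f=p["frame"])
    for t in spotter.silhouettes(p,"slide")[:1]: np.save(f"slide1_{n}.npy",t["mask"]); print(n,t["score"],t["uv"],t["mask"].sum())
a=np.load("top1.npz")["f"][190:315,320:420]; b=np.load("side1.npz")["f"][170:295,280:380]
cv2.imwrite("pics/d.png",cv2.resize(np.hstack([a,b])[:,:,::-1],None,fx=4,fy=4,interpolation=cv2.INTER_CUBIC))
E
```

```text
[ 0.33  0.2   2.03  0.    0.91 -1.27]
[-0.39 -0.67  0.75]
0.02101256553667653 29.961846470832825 [-1.09  0.08  6.19]
0.021264806400670678 29.343209266662598 [ 0.78 -0.42 -0.1 ] 7.4167
[ 0.47332905 -0.07588998] [ 0.473579   -0.07593957  0.03681934] [ 0.47 -0.82 -0.56] 9.875
side 0.5 [375.0, 224.2] 218
```

View pics/d.png

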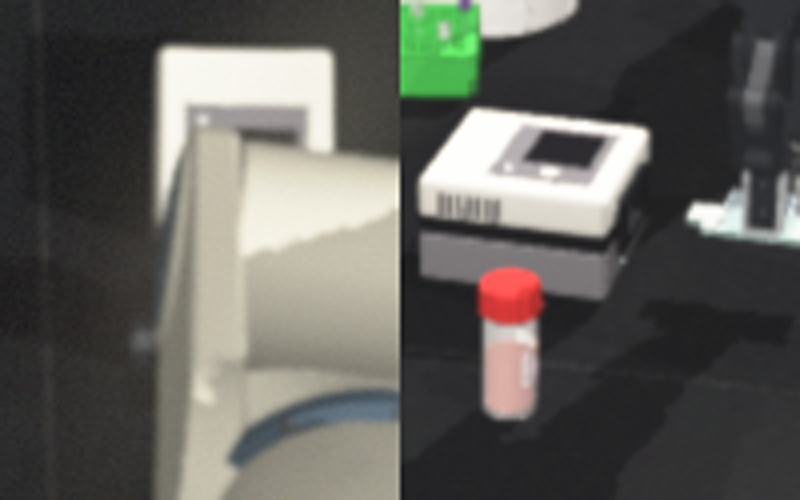

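The slide is held level with the notched end toward the slot. In the side crop its tip is at about (690,213). The arm hides it in the top view, so I'll check it against the side camera, which also measured the lid.

```bash
python3 - <<'E'
from fit import *
from workcell import bot
t=np.array(bot.read_position()); ry=-.046
d=np.load("side1.npz"); K,V=d["K"],d["V"]; g=d["f"].min(2).astype(float)
print(g[215:235,345:366].astype(int)[::2,::2])
roi=(345,212,365,236); tgt=np.clip((g-60)/(130-60),0,1)[roi[1]:roi[3],roi[0]:roi[2]]
for z in(.030,.032,.034):
  for a in(ry,ry+.04):
    c=lambda p:np.sum(cv2.GaussianBlur(render("slide",[p[0],p[1],a,z],K,V,roi)-tgt,(0,0),1)**2)
    x0=np.array([.4763,-.081]); 
    r=minimize(c,x0,method="Nelder-Mead",options=dict(initial_simplex=[x0,x0+[.004,0],x0+[0,.006]],xatol=1e-5))
    print(z,a,r.x.round(4),round(r.fun,2),"expected robot",(t[:2]+.003*np.array([np.cos(ry),np.sin(ry)])).round(4))
G=g
print(lid_fit([(G,K,V,"fr")],[.596,-.085,-.046])[0])
E
```

```text
[[ 36  36  36  36  37  36  35  36  36  39  97]
 [ 36  35  37  37  38  36  36  37  41 114 130]
 [ 33  33  32  34  46  46  45  46  95 174 167]
 [ 32  34  33  44 189 211 204 193 203 182 180]
 [ 33  32  38  99 242 249 249 249 231 226 197]
 [ 33  37  44  83 146 222 249 228 225 228 194]
 [ 39  45  45  47  53 140 193 212 212 209 189]
 [ 47  46  46  46  45  53  59  69  92 106 126]
 [ 46  48  46  45  45  46  46  45  44  47  49]
 [ 47  48  46  45  44  45  45  44  45  46  46]]
0.03 -0.046 [ 0.4799 -0.0837] 0.94 expected robot [ 0.4765 -0.0761]
0.03 -0.005999999999999998 [ 0.4798 -0.0846] 1.26 expected robot [ 0.4765 -0.0761]
0.032 -0.046 [ 0.4792 -0.0798] 0.89 expected robot [ 0.4765 -0.0761]
0.032 -0.005999999999999998 [ 0.4792 -0.0807] 1.2 expected robot [ 0.4765 -0.0761]
0.034 -0.046 [ 0.4786 -0.076 ] 0.86 expected robot [ 0.4765 -0.0761]
0.034 -0.005999999999999998 [ 0.4785 -0.0766] 1.16 expected robot [ 0.4765 -0.0761]
[ 0.59645796 -0.08663951 -0.03478627]
```

```bash
cat >> g.py <<'E'
ry=-.043; R=np.array([.5955,-.082]); d=np.array([np.cos(ry),np.sin(ry)]); n=np.array([-d[1],d[0]])
def at(e,lat=0.,z=.0365): return [*(R+d*(-.051-.038-.003+e)+n*lat),z]   # e: depth of the slide's end behind the mouth
def fl():
    F=np.mean([bot.read_wrist_force() for _ in range(3)],0); return np.round([F[:2]@d,F[:2]@n,F[2]],2)
def step(e,lat=0.,z=.0365,v=.02):
    bot.servo_line(at(e,lat,z),q(ry),v); bot.dwell(.1)
    return fl()
E
python3 - <<'E'
from g import *
print(step(-.02,v=.05)); f0=step(-.006); print(f0)
for e in np.arange(-.003,.0085,.002):
    F=step(e)-f0; print(round(e,4),F)
    if abs(F).max()>4: break
print(bot.read_time_s())
E
```

```text
[-0.6   1.01 -0.13]
[ 0.36  1.29 -0.72]
-0.003 [ 0.29 -1.66  1.08]
-0.001 [-0.61 -0.32  0.57]
0.001 [ 0.02 -0.93  0.39]
0.003 [-0.68 -0.74 -0.56]
0.005 [-1.37 -0.83 -0.6 ]
0.007 [-0.58 -1.54 -0.68]
13.6333
```

```bash
python3 - <<'E'
from g import *
b=np.mean([step(.007) for _ in range(2)],0); print(b)
for sg in(1,-1):
    for k in np.arange(.001,.0036,.0005):
        F=step(.007,sg*k)-b; print(sg*k,F)
        if abs(F[1])>3.5: break
    step(.007,0)
print(bot.read_time_s())
E
```

```text
[ 0.18  -0.295 -0.07 ]
0.001 [-0.65   0.315  0.54 ]
0.0015 [ 0.01  -0.005 -0.6  ]
0.002 [-0.18   0.155 -0.74 ]
0.0025 [-1.73   0.185  0.07 ]
0.003 [-0.04  -0.665  0.49 ]
0.0035 [-0.94  -0.295 -0.51 ]
-0.001 [-0.1    0.215 -0.28 ]
-0.0015 [-0.68   0.075 -0.62 ]
-0.002 [ 0.22   0.255 -0.59 ]
-0.0025 [ 0.41   0.035 -0.06 ]
-0.003 [-0.6   -0.055  0.05 ]
-0.0035 [-0.32   1.405  0.   ]
19.3833
```

```bash
python3 - <<'E'
from g import *
b=np.array([0,-.2,0])
for e in np.arange(.009,.0165,.0015):
    F=step(e,0,v=.03)-b; print(round(e,4),F)
    if abs(F).max()>4.5: break
print(bot.read_time_s(),np.round(bot.read_position(),4),at(e))
import cv2
p=optics.read_camera("side"); np.savez("side2.npz",K=p["intrinsics"],V=p["view"],f=p["frame"])
cv2.imwrite("pics/e.png",cv2.resize(p["frame"][185:265,280:390,::-1],None,fx=7,fy=7,interpolation=cv2.INTER_CUBIC))
E
```

```text
0.009 [-0.75 -0.55  0.25]
0.0105 [-1.8   0.11  0.58]
0.012 [-2.67  0.22 -0.18]
0.0135 [-1.75 -0.57 -0.11]
0.015 [-3.03 -0.59 -0.59]
0.0165 [-3.27  0.13 -0.86]
21.4833 [ 0.52   -0.0787  0.0365] [np.float64(0.5200697889956847), np.float64(-0.0787545003705946), 0.0365]
```

View pics/e.png

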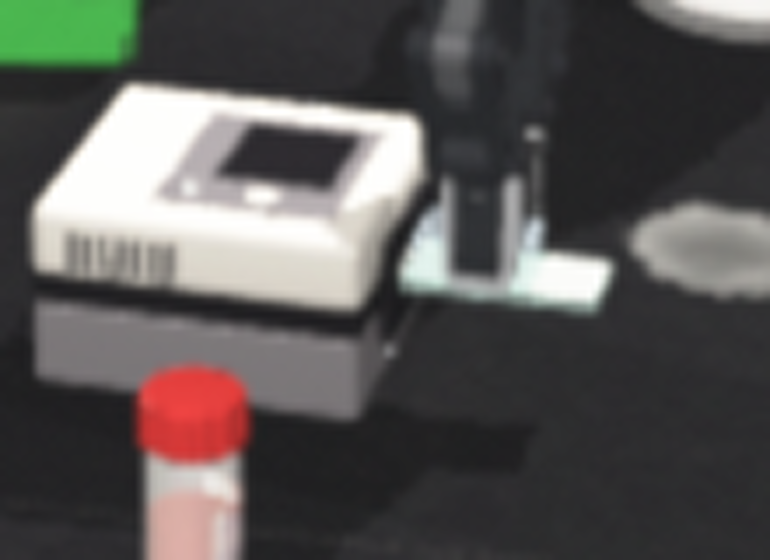

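```bash
python3 - <<'E'
from g import *
from fit import *
t0=bot.read_time_s()
W=np.array([[*(lambda F:(F[:2]@d,F[:2]@n,F[2]))(np.array(bot.read_wrist_force()))] for _ in range(25) if bot.dwell(.03) is None])
print(W.mean(0).round(2),W.std(0).round(2),bot.read_grip_force(),bot.read_gripper_width(),t0,bot.read_time_s())
D=np.load("side2.npz"); K,V=D["K"],D["V"]; g_=D["f"].min(2).astype(float)
roi=(355,212,374,236); tgt=np.clip((g_-60)/(130-60),0,1)[roi[1]:roi[3],roi[0]:roi[2]]
exp=np.array(bot.read_position())[:2]+.003*d
c=lambda p:np.sum(cv2.GaussianBlur(render("slide",[p[0],p[1],ry,.032],K,V,roi)-tgt,(0,0),1)**2)
r=minimize(c,exp,method="Nelder-Mead",options=dict(initial_simplex=[exp,exp+[.004,0],exp+[0,-.006]],xatol=1e-5))
L=lid_fit([(g_,K,V,"fr")],[.596,-.085,-.043])[0]
rel=r.x-L[:2]; print(r.x,r.fun,L,"expected",exp,"end depth by side cam",rel@d+.038+.051,"lat",rel@n)
E
```

```text
nan nan 29.384796917438507 0.021189256755252725 21.5333 22.3667
[ 0.52327494 -0.08244753] 19.772786925429223 [ 0.59830939 -0.08684443  0.00836688] expected [ 0.52306696 -0.07887586] end depth by side cam 0.013845897662865661 lat 0.0011673483955459993<stdin>:5: RuntimeWarning: Mean of empty slice.
  ret = ret.dtype.type(ret / rcount)
  ret = _var(a, axis=axis, dtype=dtype, out=out, ddof=ddof,
  arrmean = um.true_divide(arrmean, div, out=arrmean,
  ret = ret.dtype.type(ret / rcount)
```

```bash
python3 - <<'E'
from g import *
def av(k=12):
    w=[]
    for _ in range(k):
        bot.dwell(.02); F=np.array(bot.read_wrist_force()); w.append([F[:2]@d,F[:2]@n,F[2]])
    return np.mean(w,0).round(2)
print(av(),bot.read_time_s())
for e in np.arange(.0169,.0220,.0004):
    bot.servo_line(at(e),q(ry),.02); F=av(); print(round(e,4),F,round(bot.read_time_s(),2))
    if F[0]<-5.2: break
    if bot.read_time_s()>33: break
print(np.round(bot.read_position(),4))
E
```

```text
[-3.51 -0.1  -0.43] 22.5667
0.0169 [-3.53 -0.57 -0.17] 23.02
0.0173 [-3.36 -0.63 -0.11] 23.47
0.0177 [-4.28 -0.45  0.13] 23.92
0.0181 [-5.71 -0.39  0.9 ] 24.37
[ 0.5211 -0.0788  0.0364]
```

```bash
python3 - <<'E'
from g import *
bot.servo_line(at(.0161),q(ry),.02); bot.dwell(.3)
w=[]
for _ in range(15):
    bot.dwell(.02); F=np.array(bot.read_wrist_force()); w.append([F[:2]@d,F[:2]@n,F[2]])
print(np.mean(w,0).round(2),bot.read_grip_force(),bot.read_gripper_width(),np.round(bot.read_position(),4),bot.read_time_s())
if np.mean(w,0)[0]<-2.3: print(ticket.hand_in())
E
```

```text
[-3.21 -0.39 -0.35] 29.387843906879425 0.02098354814429993 [ 0.5197 -0.0787  0.0365] 25.1667
the job is handed in; nothing more can be done
None
```

I pushed the slide's notched end into the reader slot and handed the job in at about 25 s, still gripping it with 29 N. Going by the 3.2 N push-back, the stop is pressed an estimated 6 mm of its 8 mm; I had no direct reading of the stop and have not seen the verdict.

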